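Lock the battery cover of the kitchen scale

ROBOT

A 6-joint arm with a two-finger parallel gripper is mounted at the origin on a cart in front of the work surface, level with it; the furniture and walls round the work are solid. World frame = base frame: x ahead of the robot, y to its left, z up, the work surface at z = 0. Lengths are in mm, angles in rad, forces in N, time in s.
With the tool pointing down it reaches from about 275 to 750 mm from the base axis. Payload 10.2 kg.
Tool frame: the origin (TCP) lies between the finger pads; the fingertips stand 17 mm ahead of it and the grasp point (between the pads) lies 2 mm behind it; z points along the fingers, y is the line along which they close (so a half turn about z gives the same grasp; the last joint's range is limited). The gripper opens to 85 mm and grips with 20 to 120 N. Pads are 22 mm wide; open, the fingers measure 114 mm over their backs; the gripper's body (76 mm by 85 mm) begins 54 mm behind the grasp point. The pads swing forward as they close: fully open they stand 13 mm farther back than shut.
Start: joints at [0.879, 0.313, 1.498, -0, 1.331, -0.223], TCP at [237.216, 468.358, 248.294] pointing down, gripper open.
Joint ranges: [-2.94, 2.94], [-0.97, 2.17], [0.19, 2.56], [-1.23, 4.37], [0.02, 3.11], [-2.88, 2.88]. Speed limits (rad/s): [2.39, 2.39, 3.01, 3.14, 3.14, 3.14].

INTERFACE

Orientations are given as a unit quaternion [w, x, y, z].
In Python, from rig import * gives the robot as it stands.
- The arm moves only by the tool step_arm, never from a script. Its argument "commands" is text: rows parted by semicolons, each of 7 numbers parted by spaces: the opening, from 0 (shut) to 1 (fully open), then the shift along the tool's x, y, z in cm, then the turn, a rotation vector about the tool's x, y, z in rad. In form: hand x y z rx ry rz; .... A call has 1 to 20 rows; each row is the pose to reach, as a shift and turn from the pose commanded when the call began, along the tool's axes at that moment; what a row does not reach only later rows make up. A row lasts 1/12 s, in which the tool goes at most 41.7 mm and 7.16 degrees, less where a joint would pass 70% of its speed; a pose out of reach is approached as far as the arm can. A call with a gripper value outside its range is refused whole. The fingers move at their own pace and stop on an object; "newtons" is the grip in N (left out, the last holds). Time passes only in rows, so rows that repeat a pose let the fingers close. It gives the time, the measured TCP pose, the force, the opening and the grip force at its end, in the units of the state.
- sense(): the state, without advancing time (a new reading comes with each control period).
- capture(name): name is "scene" or "top" or "wrist"; returns the picture (400x640x3 uint8, red, green, blue); there is no depth.
- camera_model(name): a dict with "mtx" (3x3 intrinsics, pixels), "k1" (the pictures are not rectified: a ray, as slopes to the right and down, at radius r is drawn at 1 + k1 r^2 times it, then the intrinsics apply), "eye" and "rotation" of the camera in the world. Camera axes: x right, y down, z forward; pixel columns grow to the right and rows downward; lengths in mm; the calibration is good to about 2 mm. A picture is of the moment at which its call begins: read the wrist's pose just before it. camera_model takes no time and is no camera call; for the wrist camera it gives the pose at the moment of the call.
- finish_job(): hands the job in; it is judged then, once.
Trained networks look in the newest picture that a camera, given by its name, has taken for a name from the list of things; names that differ only in an ending like _2 or _b are one class to them, and where a whole thing is asked for, a point or a joint stands for the part that bears it (a point fixed in the world has none). Each returns a list of dicts, best first, with "score" (0 to 1); they miss things now and then, are a little off and sometimes report something else, mostly with a low value. They report only what shows in the picture. A call takes as long as a camera call.
- search_frame(camera, label): "rect" ([centre column, centre row, width, height] in pixels, round what is visible of it).
- trace(camera, label): "mask" (400x640 bool, what is visible of it) and "rect" ([centre column, centre row, width, height] in pixels, round what is visible of it).
- spot_point(camera, label): "xy" ([column, row] in pixels: a listed point, or the origin of a listed thing).
The state is a dict: "time_s": time; "joints": joint angles; "dq": joint speeds; "tau": joint torques, N m; "eef_pos": TCP position; "ee_rot": TCP orientation; "force": force on the tool from outside, world axes, zero at the start; "wrist_torque": the same for the moment, N m; "grip_width": opening from 0.0 (shut) to 1.0 (fully open); "grip_force": force on a finger pad.
Only numpy, scipy, OpenCV 4.12 (cv2) and the standard library are available. Lean on these libraries where they do the work, as an engineer would, in place of code of your own. Each camera call takes 0.05 s, during which the arm holds its last target. There are 200 camera calls.

TASK

The kitchen scale lies face down with fresh batteries in it, but its round battery cover is not locked yet. Take the orange coin-slot key from the wooden block, set its blade in the slot of the cover and turn the cover clockwise until it is fully home, then stand the key back in its slot in the block. Leave the scale where it lies and do not disturb the other things.

Things in the scene. Friction and masses are not known exactly. Their poses are not given: they have to be found in the camera images.
- key: coin-slot key, loose, 50 g, 90 mm tall, upright in the block. Origin: middle of the blade's lower edge, z up. Steel blade (z 0 to 22 mm, 24 mm wide along x, 3 mm thick along y, lower edges bevelled), black collar 36 x 16 mm (z 22 to 28), orange grip 30 mm wide along x, 18 mm thick along y (z 28 to 90) with black ribbed pads on its flat sides. A half turn about z makes no difference.
- key_grip (a point): point on the key's axis, 62 mm above the lower edge of its blade, the place to grip it (across the 18 mm, along the key's y); axes as the key's
- key_tip (a point): middle of the lower edge of the key's blade; axes as the key's
- block: beech block 124 x 52 x 46 mm (x, y, z), fixed, origin at the centre of its underside. The key's slot is at x = +31 mm. At x = -34 mm stands a small blue screwdriver, 21 mm thick, top 121 mm above the worktop: part of the block, not needed. The key rests with its collar on the block's top, its blade 22 mm down in the slot, its grip point 86 mm above the worktop.
- block_slot (a point): centre of the mouth of the key's slot, on the block's top (46 mm above the worktop); axes as the block's. The slot is 28 mm long along x, 8 mm wide and 32 mm deep, its mouth bevelled by 2 mm.
- scale: kitchen scale lying face down, loose, 1 kg: steel platform 150 x 190 mm (x, y) on the worktop, light grey shell 140 x 180 mm above it; its underside is on top, 36 mm above the worktop, with four black rubber feet 3 mm high and a white label. Origin at its centre, on the worktop. Pushed with more than a few newtons it slides.
- cover (a joint): turn of the battery cover, rad: starts between 0.1 and 0.45, fully home at 1.571 (hard stop); grows as the cover turns clockwise seen from above. It turns against a friction of about 0.06 N m, stays where it is left, and sinks 1.9 mm between 0 and 1.571, where its top is flush with the shell.
- cover_slot (a point): centre of the dark grey round battery cover (45 mm across), on its top face (38 mm above the worktop at the start); turns with the cover, z up, x along its slot. Slot 32 mm long, 4.8 mm wide, 7 mm deep, long edges bevelled 3 mm down (8.8 mm wide at the top). A white mark at its +x end points at an open padlock (scale's +x) at 0, at a shut padlock (scale's -y) when home.
- saucer: white saucer 92 mm wide and 13 mm high with two flat spent button cells; bystander
- mug: yellow and cream mug, 92 mm high; bystander
- sugar_pot: stoneware pot with wooden lid, 104 mm wide, 75 mm high; bystander
- lemon: lemon, 71 mm long; bystander
- salt: salt shaker, 90 mm high; bystander. It stands by the fixed coffee machine (330 mm high, within x = 0.58 to 0.95 m, y = -0.5 to -0.05 m); left of the machine a fixed basket of canisters (150 mm high) and flowers begins at x = 0.63 m. Keep the arm clear of both.

How it is judged:
By the outcome, as a careful person would: the job done as asked, in the order asked, and still so for the second after the job is handed in, with the robot touching nothing.
It also fails if it takes over 54 s, if anything falls off the work surface, if the arm or the gripper's body presses on something with over 40 N, if the wrist force passes 120 N, or if a joint passes its speed limit or range.

## Working session

There is one attempt and no reset: what is moved stays moved. The work goes in short steps, Python scripts to look and compute and a tool call to move; the robot and the scene stay as the last step left them, time stands still between calls to the robot, and variables do not carry over. Pictures are saved under pics/ and viewed, at most 10 in all, crops included, and the job is handed in when it is done.

Besides the shell and the picture viewer there is one more tool, called after "Call:" in YAML: its name, and indented under it one key for each argument. step_arm: Moves the arm, as the interface text tells. Its arguments: {"type":"object","properties":{"commands":{"type":"string"},"newtons":{"type":"number"}},"required":["commands"]}

```bash
ls; mkdir -p pics
cat > h.py <<'E'
from rig import *
import numpy as np, cv2
from scipy.spatial.transform import Rotation as R
def ray(cm,px):
    K=np.array(cm["mtx"]);k=cm["k1"]
    d=np.array([(px[0]-K[0,2])/K[0,0],(px[1]-K[1,2])/K[1,1]]);u=d.copy()
    for _ in range(20): u=d/(1+k*(u@u))
    return np.array(cm["rotation"])@np.array([u[0],u[1],1.])
def onz(cm,px,z):
    r=ray(cm,px);e=np.array(cm["eye"]);return e+r*(z-e[2])/r[2]
def proj(cm,P):
    K=np.array(cm["mtx"]);c=np.array(cm["rotation"]).T@(np.array(P)-np.array(cm["eye"]))
    u=c[:2]/c[2];u=u*(1+cm["k1"]*(u@u));return K[:2,:2]@u+K[:2,2]
def save(n,img): cv2.imwrite("pics/"+n,img[:,:,::-1])
def rot(q): return R.from_quat(np.r_[q[1:],q[0]]).as_matrix()
E
python3 - <<'E'
from h import *
for c in("scene","top"):
    cm=camera_model(c);print(c,np.round(cm["eye"]),np.round(cm["rotation"],2).tolist(),cm["mtx"][0][0])
    im=capture(c);save(c+"0.png",im)
    for l,z in(("key_grip",86),("block_slot",46),("cover_slot",38),("scale",0),("block",0)):
        r=spot_point(c,l)
        for d in r[:2]: print(l,round(d["score"],2),np.round(d["xy"],1),np.round(onz(cm,d["xy"],z),1))
print(sense())
E
```

```text
pics
scene [-119.  615. 1148.] [0.14, -0.41, 0.85, -0.3] 388.0596153001062Traceback (most recent call last):
  File "<stdin>", line 7, in <module>
  File "h.py", line 10, in onz
    r=ray(cm,px);e=np.array(cm["eye"]);return e+r*(z-e[2])/r[2]
  File "h.py", line 8, in ray
    return np.array(cm["rotation"])@np.array([u[0],u[1],1.])
           ~~~~~~~~~~~~~~~~~~~~~~~~^~~~~~~~~~~~~~~~~~~~~~~~~
ValueError: matmul: Input operand 1 has a mismatch in its core dimension 0, with gufunc signature (n?,k),(k,m?)->(n?,m?) (size 3 is different from 4)
```

Rotation is a quaternion.

```bash
sed -i 's/np.array(cm\["rotation"\])/rot(cm["rotation"])/' h.py
python3 - <<'E'
from h import *
for c in("scene","top"):
    cm=camera_model(c);print(c,np.round(cm["eye"]),np.round(rot(cm["rotation"]),2).tolist(),cm["mtx"][0][0])
    im=capture(c);save(c+"0.png",im)
    for l,z in(("key_grip",86),("block_slot",46),("cover_slot",38),("scale",0),("block",0)):
        r=spot_point(c,l)
        for d in r[:2]: print(l,round(d["score"],2),np.round(d["xy"],1),np.round(onz(cm,d["xy"],z),1))
print(sense())
a=cv2.imread("pics/scene0.png");b=cv2.imread("pics/top0.png");cv2.imwrite("pics/both0.png",cv2.resize(np.vstack([a,b]),(480,600),interpolation=cv2.INTER_AREA))
E
```

```text
scene [-119.  615. 1148.] [[-0.62, -0.61, 0.49], [-0.78, 0.48, -0.4], [0.01, -0.63, -0.78]] 388.0596153001062
key_grip 0.41 [293.6 219.3] [546.5 194.   86. ]
block_slot 0.52 [292.4 224.7] [555.2 195.1  46. ]
cover_slot 0.43 [359.6 192.8] [524.  -92.4  38. ]
block 0.45 [302.9 239.2] [509.5 185.2   0. ]
top [ 319.   48. 1658.] [[0.03, -0.99, 0.14], [-1.0, -0.03, -0.01], [0.01, -0.14, -0.99]] 511.26239633867624
key_grip 0.66 [273.6 198.2] [538.7 187.2  86. ]
block_slot 0.71 [274.1 199.1] [541.4 189.   46. ]
cover_slot 0.54 [357.6 210.1] [514.4 -78.1  38. ]
scale 0.75 [366.1 209.6] [ 521.4 -108.8    0. ]
block 0.64 [277.9 211.8] [506.2 179.    0. ]
{'time_s': 0.7, 'joints': array([ 8.78561516e-01,  3.12872133e-01,  1.49770511e+00,  3.62156473e-05,
        1.33099189e+00, -2.23380108e-01]), 'dq': array([-0.00094343,  0.00108287,  0.00131077,  0.00217234,  0.00108383,
       -0.00033122]), 'tau': array([-7.24970996e-04, -4.12101531e+01, -2.59880644e+01, -2.12137866e-04,
        4.16642470e-04, -7.14523523e-06]), 'eef_pos': array([237.22724312, 468.35366659, 248.30651731]), 'ee_rot': array([-1.05813969e-05,  2.32290221e-01,  9.72646520e-01,  1.83218713e-05]), 'force': array([-0.50360132,  0.1521369 ,  0.34680373]), 'wrist_torque': array([ 0.0298643 ,  0.04447062, -0.05630011]), 'grip_force': 0.0, 'grip_width': 0.9992127851470177}
```

View pics/top0.png

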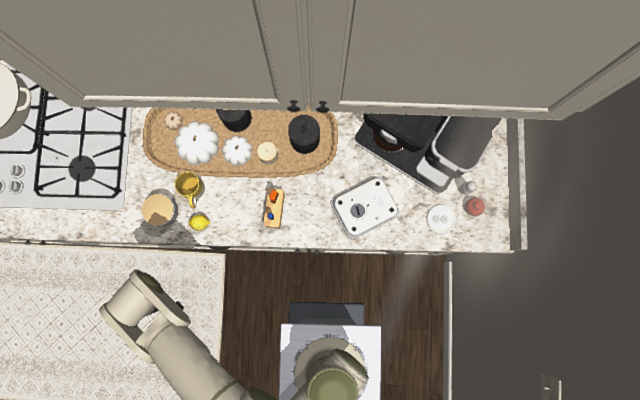

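Run:
```python
from h import *
s=sense();cm=camera_model("wrist");T=rot(s["ee_rot"])
print(T.T@(np.array(cm["eye"])-s["eef_pos"]),np.round(T.T@rot(cm["rotation"]),3),cm["mtx"],cm["k1"])
capture("top");cm=camera_model("top")
for l,z in(("scale",36),("block",46)):
    m=trace("top",l)[0]["mask"];c=cv2.findContours(m.astype(np.uint8),0,1)[0];c=max(c,key=cv2.contourArea)
    print(l,[np.round(onz(cm,p,z)[:2]).tolist() for p in cv2.boxPoints(cv2.minAreaRect(c))])
```

```text
[ 6.62200964e+01  6.75537280e-02 -1.26356322e+02] [[ 0.    -0.964 -0.265]
 [ 1.     0.    -0.001]
 [ 0.001 -0.265  0.964]] [[287.89848651   0.         321.14942653]
 [  0.         287.89848651 200.57680145]
 [  0.           0.           1.        ]] -0.037707016276507944
scale [[547.0, 19.0], [638.0, -150.0], [506.0, -218.0], [417.0, -50.0]]
block [[535.0, 207.0], [570.0, 200.0], [566.0, 179.0], [531.0, 186.0]]
```

Call:
step_arm:
  commands: "1 -9 -3 0 0 0 -0.12; 1 -18 -6.5 0 0 0 -0.24; 1 -27 -10 0 0 0 -0.36; 1 -34 -12 0 0 0 -0.48; 1 -34 -12 0 0 0 -0.6; 1 -34 -12 0 0 0 -0.72; 1 -34 -12 0 0 0 -0.72; 1 -34 -12 0 0 0 -0.72; 1 -34 -12 0 0 0 -0.72; 1 -34 -12 0 0 0 -0.72"

```text
time_s: 1.68
eef_pos: [489.1, 204.0, 248.1]
ee_rot: [0.0, -0.123, 0.992, -0.0]
force: [0.1, 0.5, 0.3]
grip_width: 1.003
grip_force: 0.0
```

Run:
```python
from h import *
cm=camera_model("wrist");im=capture("wrist");save("w1.png",im)
for l,z in(("key_grip",86),("key_tip",24),("block_slot",46),("block",0),("cover_slot",38)):
    for d in spot_point("wrist",l)[:2]: print(l,round(d["score"],2),np.round(d["xy"],1),np.round(onz(cm,d["xy"],z),1))
for l,z in(("key",90),("block",46)):
    m=trace("wrist",l)[0]["mask"];c=cv2.findContours(m.astype(np.uint8),0,1)[0];c=max(c,key=cv2.contourArea)
    print(l,[np.round(onz(cm,p,z)[:2]).tolist() for p in cv2.boxPoints(cv2.minAreaRect(c))])
print(sense()["joints"])
```

```text
key_grip 0.84 [298.2 236.2] [546.3 192.2  86. ]
key_grip 0.38 [298.3 223. ] [531.6 188.9  86. ]
key_tip 0.81 [301.8 221.6] [551.6 193.1  24. ]
block_slot 0.86 [300.6 224.9] [548.1 192.3  46. ]
cover_slot 0.96 [ 84.3 143.6] [515.5 -79.4  38. ]
key [[569.0, 174.0], [516.0, 185.0], [521.0, 209.0], [576.0, 198.0]]
block [[575.0, 158.0], [449.0, 174.0], [454.0, 225.0], [583.0, 214.0]]
[ 1.83920414e-01  3.20500944e-01  1.48685998e+00  9.76780679e-05
  1.33405729e+00 -1.63983002e+00]
```

View pics/w1.png

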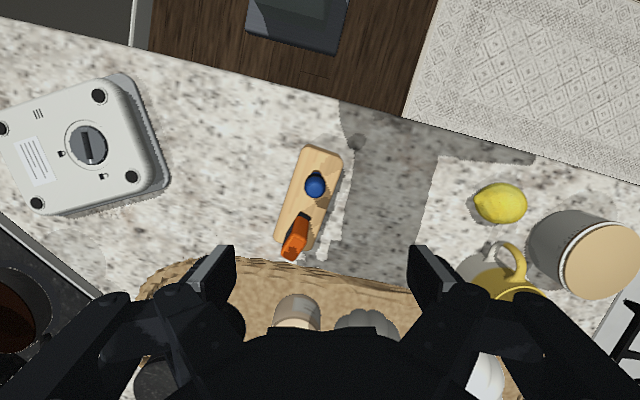

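```bash
cat >> h.py <<'E'
from scipy.optimize import minimize
def box(sx,sy,z0,z1,ox=0): return np.array([[ox+a*sx/2,b*sy/2,z] for a in(-1,1) for b in(-1,1) for z in(z0,z1)])
KEY=[box(30,18,28,90),box(36,16,22,28)]
def render(cm,parts,p,S=4):
    x,y,a=p;m=np.zeros((400*S,640*S),np.uint8)
    Rz=np.array([[np.cos(a),-np.sin(a),0],[np.sin(a),np.cos(a),0],[0,0,1]])
    for B in parts:
        q=np.array([proj(cm,Rz@v+[x,y,0]) for v in B]);q=(q+.5)*S
        cv2.fillConvexPoly(m,cv2.convexHull(q.astype(np.float32).round().astype(np.int32)),255)
    return cv2.resize(m,(640,400),interpolation=cv2.INTER_AREA)/255.
def fit(cm,mask,parts,p0,ign=None,lim=None):
    w=np.ones((400,640)) if ign is None else 1-ign
    f=lambda p:(np.abs(render(cm,parts,p)-mask)*w).sum()
    best=None
    for d in(-.15,0,.15):
        q=np.array(p0)+[0,0,d]
        r=minimize(f,q,method="Nelder-Mead",options=dict(initial_simplex=q+np.array([[0,0,0],[6,0,0],[0,6,0],[0,0,.12]]),xatol=.02,fatol=.2,maxiter=150))
        if best is None or r.fun<best.fun: best=r
    return np.round(best.x,3),round(best.fun,1),round(mask.sum())
E
cat > fitblock.py <<'E'
from h import *
cm=camera_model("wrist");im=capture("wrist")
t={l:trace("wrist",l)[0]["mask"].astype(float) for l in("key","block")}
k0=box(30,18,28+24,90+24)
kp=[b+[0,0,24] for b in KEY]
print("key",fit(cm,t["key"],kp[:1],[546,192,0]))
sd=render(cm,[box(40,40,46,130,-34)],[515,190,-.05])
m=np.maximum(t["key"],t["block"])
parts=[box(124,52,0,46,-31)]+[b for b in kp]
print("block@slot",fit(cm,m,parts,[546,192,-.05],ign=(sd>0).astype(float)))
for l,z in(("key_grip",86),("block_slot",46),("cover_slot",38)):
    for d in spot_point("wrist",l)[:1]: print(l,round(d["score"],2),np.round(d["xy"],1),np.round(onz(cm,d["xy"],z),1))
s=sense();print(s["eef_pos"],s["ee_rot"],s["joints"])
E
python3 fitblock.py
```

```text
key (array([ 5.45018e+02,  1.90035e+02, -1.81000e-01]), np.float64(110.5), 865)
block@slot (array([ 5.47067e+02,  1.90004e+02, -9.10000e-02]), np.float64(230.4), 4681)
key_grip 0.96 [293.4 239. ] [547.4 193.   86. ]
block_slot 0.77 [292. 225.] [547.4 187.4  46. ]
cover_slot 0.73 [554.1 242.9] [490.4 521.8  38. ]
[486.17402363 207.90994594 248.32538549] [ 1.57831931e-05 -1.25474221e-01  9.92096880e-01 -8.22380003e-06] [ 1.82357472e-01  3.21149290e-01  1.48637459e+00 -1.87279310e-05
  1.33403819e+00 -1.64004609e+00]
```

Call:
step_arm:
  commands: "1 -2 -1.2 1.6 0 0 0.12; 1 -4 -2.4 3.2 0 0 0.24; 1 -5.3 -3.2 4.8 0 0 0.35; 1 -5.3 -3.2 4.8 0 0 0.35; 1 -5.3 -3.2 4.8 0 0 0.35; 1 -5.3 -3.2 4.8 0 0 0.35; 1 -5.3 -3.2 4.8 0 0 0.35"

```text
time_s: 2.97
eef_pos: [545.3, 190.3, 201.5]
ee_rot: [0.001, 0.048, 0.999, 0.0]
force: [0.3, 0.1, -0.2]
grip_width: 1.0
grip_force: 0.0
```

```bash
python3 fitblock.py; python3 -c "
from h import *
save('w2.png',capture('wrist'))"
```

```text
key (array([ 5.45522e+02,  1.90073e+02, -2.47000e-01]), np.float64(124.1), 1223)
block@slot (array([ 5.46110e+02,  1.90098e+02, -8.90000e-02]), np.float64(206.9), 6652)
key_grip 0.83 [319.5 206.7] [551. 188.  86.]
block_slot 0.88 [321.9 192.9] [548.6 190.4  46. ]
cover_slot 0.87 [ 67.7 185.9] [516.7 -77.8  38. ]
[545.49011794 190.01768341 200.66102666] [2.59880503e-04 4.90908202e-02 9.98794284e-01 4.80425449e-05] [ 1.32474958e-01  4.66288891e-01  1.40357310e+00  6.71999406e-07
  1.27120210e+00 -1.34010045e+00]
```

View pics/w2.png

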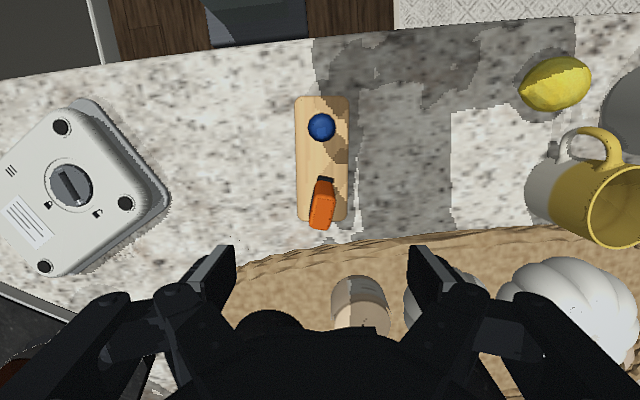

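Call:
step_arm:
  commands: "0.7 0 0 3 0 0 0.08; 0.6 0 0 6 0 0 0.15; 0.6 0 0 9 0 0 0.15; 0.6 0 0 11 0 0 0.15; 0.6 0 0 11.7 0 0 0.15; 0.6 0 0 11.7 0 0 0.15; 0.6 0 0 11.7 0 0 0.15"

```text
time_s: 3.9
eef_pos: [546.2, 189.9, 84.3]
ee_rot: [0.001, 0.124, 0.992, 0.0]
force: [0.2, 1.0, 0.1]
grip_width: 0.6
grip_force: 0.0
```

Run:
```python
from h import *
cm=camera_model("wrist");im=capture("wrist");save("w3.png",im)
m=trace("wrist","key")[0]["mask"].astype(float)
print(fit(cm,m,[b+[0,0,24] for b in KEY],[545,190,-.2]))
s=sense();print(s["eef_pos"],s["ee_rot"],s["force"],s["grip_width"])
```

```text
(array([ 5.45865e+02,  1.90471e+02, -2.92000e-01]), np.float64(521.8), 4897)
[546.46863136 190.01434842  84.98915962] [1.40192851e-03 1.24035270e-01 9.92276750e-01 3.72294824e-04] [0.56837916 0.71288847 0.0477455 ] 0.6043387890618529
```

View pics/w3.png

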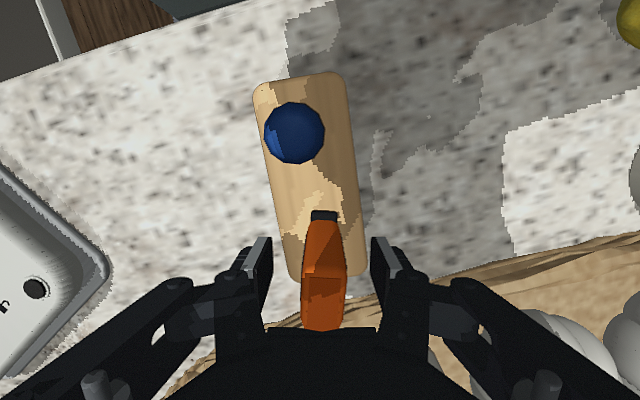

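Call:
step_arm:
  commands: "0 0 0 0.1 0 0 0; 0 0 0 0.1 0 0 0; 0 0 0 0.1 0 0 0; 0 0 0 0.1 0 0 0; 0 0 0 0.1 0 0 0; 0 0 0 0.1 0 0 0; 0 0 0 0.1 0 0 0; 0 0 0 0.1 0 0 0"
  newtons: 60

```text
time_s: 4.67
eef_pos: [545.9, 189.9, 83.0]
ee_rot: [0.001, 0.124, 0.992, 0.0]
force: [-1.0, -0.3, 6.5]
grip_width: 0.203
grip_force: 58.7
```

Call:
step_arm:
  commands: "0 0 0 -2 0 0 0; 0 0 0 -5 0 0 0; 0 0 0 -8 0 0 0; 0 -0.4 -3 -10.5 0 0 -0.06; 0 -0.9 -6.5 -11.7 0 0 -0.16; 0 -1.4 -10 -11.7 0 0 -0.27; 0 -1.9 -13.5 -11.7 0 0 -0.37; 0 -2.4 -17 -11.7 0 0 -0.47; 0 -2.9 -20.5 -11.7 0 0 -0.55; 0 -3.3 -24 -11.7 0 0 -0.55; 0 -3.7 -26.8 -11.7 0 0 -0.55; 0 -3.7 -26.8 -11.7 0 0 -0.55; 0 -3.7 -26.8 -11.7 0 0 -0.55; 0 -3.7 -26.8 -11.7 0 0 -0.55; 0 -3.7 -26.8 -11.7 0 0 -0.55"

```text
time_s: 5.92
eef_pos: [515.5, -78.0, 199.2]
ee_rot: [-0.0, -0.151, 0.989, 0.0]
force: [0.5, -0.6, -1.1]
grip_width: 0.201
grip_force: 59.3
```

Run:
```python
from h import *
cm=camera_model("wrist");im=capture("wrist");save("w4.png",im)
for l,z in(("cover_slot",37.8),("key_tip",140),("key_grip",200)):
    for d in spot_point("wrist",l)[:2]: print(l,round(d["score"],2),np.round(d["xy"],1),np.round(onz(cm,d["xy"],z),1))
s=sense();print(s["eef_pos"],s["ee_rot"],s["force"],s["grip_width"],s["joints"])
```

```text
cover_slot 0.59 [322.2 186.1] [512.6 -78.4  37.8]
key_tip 0.61 [321.7 226.2] [518.1 -77.3 140. ]
key_grip 0.73 [323.5 272.1] [519.3 -76.1 200. ]
[515.57229145 -78.27252051 199.30235079] [ 1.14168960e-05 -1.50639443e-01  9.88588771e-01  1.44347945e-05] [ 0.90057315  0.0742642  -0.80887266] 0.20195595547441433 [-3.75593834e-01  3.48557692e-01  1.58133447e+00  3.89181124e-05
  1.21169527e+00 -2.24883397e+00]
```

View pics/w4.png

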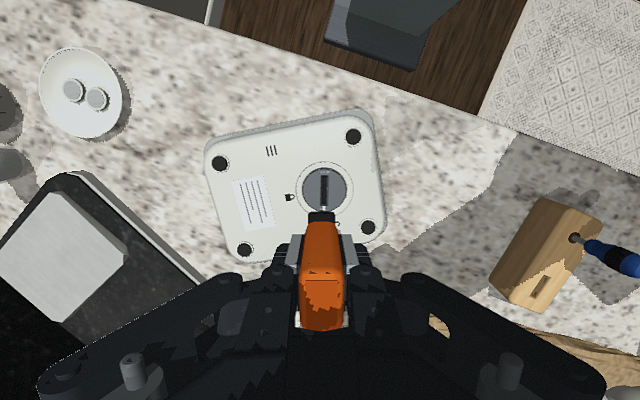

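Call:
step_arm:
  commands: "0 -1.5 0 1.5 0 0 0; 0 -2.5 0 3 0 0 0; 0 -2.5 0 3 0 0 0; 0 -2.5 0 3 0 0 0; 0 -2.5 0 3 0 0 0; 0 -2.5 0 3 0 0 0"

```text
time_s: 6.62
eef_pos: [539.3, -71.7, 170.3]
ee_rot: [0.001, -0.15, 0.989, -0.0]
force: [0.7, 0.6, -0.8]
grip_width: 0.206
grip_force: 59.3
```

```bash
cat > cov.py <<'E'
from h import *
import sys
cm=camera_model("wrist");im=capture("wrist");save(sys.argv[1]+"raw.png",im)
s=sense();T=rot(s["ee_rot"]);print(s["eef_pos"],s["ee_rot"],s["force"],s["grip_width"])
for l,z in(("cover_slot",float(sys.argv[2])),("key_tip",s["eef_pos"][2]-60)):
    for d in spot_point("wrist",l)[:2]: print(l,round(d["score"],2),np.round(d["xy"],1),np.round(onz(cm,d["xy"],z),1))
print("tip expected px",proj(cm,s["eef_pos"]+T@[0,0,60]))
# rectified view of the cover plane: up = world x, left = world y, 6 px/mm, centre 516,-79, 80 mm wide
z=float(sys.argv[2]);n=560;g=np.zeros((n,n,2),np.float32)
for r in range(n):
    for c in range(n): g[r,c]=proj(cm,[516+(n/2-r)/7,-79+(n/2-c)/7,z])
save(sys.argv[1]+".png",cv2.remap(im,g[...,0],g[...,1],cv2.INTER_CUBIC))
E
python3 cov.py w5 37.8
```

```text
[539.33069489 -71.76127368 170.24840029] [ 5.98867557e-04 -1.49972664e-01  9.88689895e-01 -3.64166222e-04] [ 0.44939757 -1.28032001  0.06306294] 0.20228460260050465
cover_slot 0.73 [323.1 172.4] [518.1 -77.2  37.8]
key_tip 0.88 [319.4 227.6] [543.8 -72.2 110.2]
tip expected px [321.85739248 222.09175864]
```

View pics/w5.png

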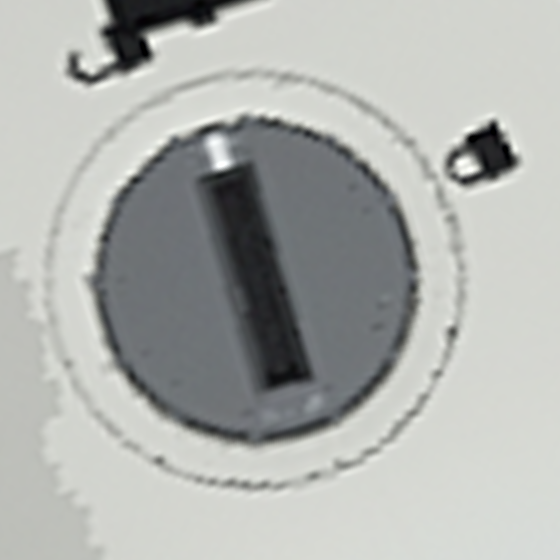

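Call:
step_arm:
  commands: "0 1.2 0.2 2 0 0 0.016; 0 2.3 0.33 4 0 0 0.016; 0 2.3 0.33 5.5 0 0 0.016; 0 2.3 0.33 6 0 0 0.016; 0 2.3 0.33 6 0 0 0.016; 0 2.3 0.33 6 0 0 0.016; 0 2.3 0.33 6 0 0 0.016"

```text
time_s: 7.35
eef_pos: [517.1, -75.5, 110.4]
ee_rot: [0.001, -0.142, 0.99, -0.001]
force: [-0.0, -0.3, -0.7]
grip_width: 0.206
grip_force: 59.3
```

Run:
```python
from h import *
cm=camera_model("wrist");im=capture("wrist")
s=sense();T=rot(s["ee_rot"]);print(s["eef_pos"],s["ee_rot"],s["force"])
for l in("cover_slot","key_tip"):
    for d in spot_point("wrist",l)[:1]: print(l,round(d["score"],2),np.round(d["xy"],1))
def P(x,y,z): return np.round(proj(cm,s["eef_pos"]+T@[x,y,z]),1)
print("tip ends",P(12,0,59),P(-12,0,59))
a=.285;c=np.array([516.3,-75.4]);u=np.array([np.cos(a),np.sin(a)])
for t in(-22.5,-16,16): print("slot",t,np.round(proj(cm,[*(c+t*u),37.8]),1))
o=im[110:290,220:420];save("w6.png",cv2.resize(o,None,fx=4,fy=3.3,interpolation=cv2.INTER_CUBIC)[:600])
```

```text
[517.03763289 -75.38400217 110.28896478] [ 8.10634829e-04 -1.42182495e-01  9.89840034e-01 -4.33187359e-04] [1.11736769 0.12581903 0.47975179]
cover_slot 0.79 [320.5 214.5]
key_tip 0.93 [321.6 226.2]
tip ends [322.1 205.5] [322.  238.7]
slot -22.5 [322.4 184.8]
slot -16 [322.4 193.7]
slot 16 [322.4 235.6]
```

View pics/w6.png

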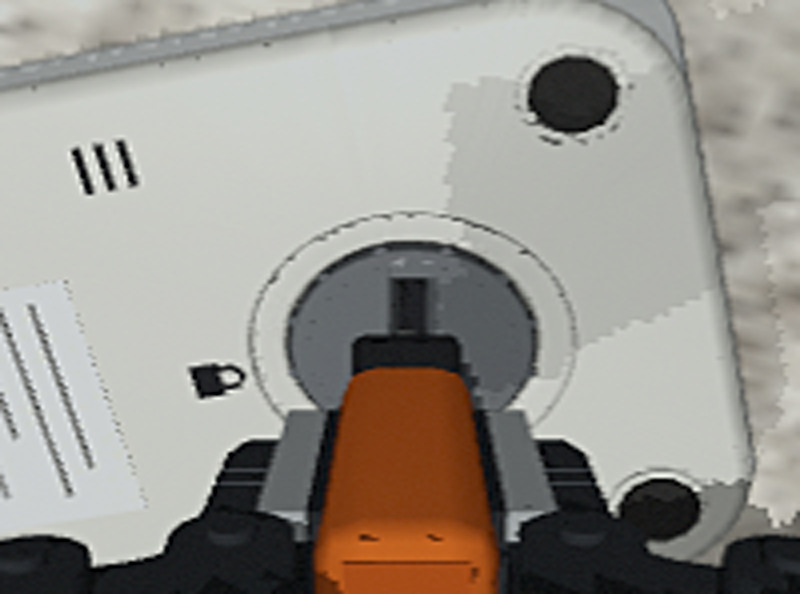

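Call:
step_arm:
  commands: "0 0 0 0.6 0 0 0; 0 0 0 1.1 0 0 0; 0 0 0 1.3 0 0 0; 0 0 0 1.5 0 0 0; 0 0 0 1.6 0 0 0; 0 0 0 1.7 0 0 0; 0 0 0 1.8 0 0 0; 0 0 0 1.8 0 0 0; 0 0 0 1.8 0 0 0"

```text
time_s: 8.25
eef_pos: [516.4, -75.3, 91.3]
ee_rot: [0.0, -0.142, 0.99, -0.0]
force: [-0.7, 0.0, -0.4]
grip_width: 0.204
grip_force: 59.3
```

Run:
```python
from h import *
cm=camera_model("wrist");im=capture("wrist")
s=sense();print(s["eef_pos"],s["ee_rot"],s["force"],s["wrist_torque"],s["joints"])
```

```text
[516.44792975 -75.27267511  91.37368702] [ 6.20423323e-05 -1.42090705e-01  9.89853639e-01 -2.87983848e-05] [-0.12542366 -0.35074575 -0.74539185] [0.06792066 0.02425134 0.002095  ] [-3.69460943e-01  4.86521770e-01  1.69400184e+00  1.29134707e-05
  9.60932651e-01 -2.22541113e+00]
```

Call:
step_arm:
  commands: "0 0 0 0.01 0 0 0.06; 0 0 0 0.02 0 0 0.14; 0 0 0 0.03 0 0 0.22; 0 0 0 0.04 0 0 0.3; 0 0 0 0.05 0 0 0.38; 0 0 0 0.06 0 0 0.46; 0 0 0 0.07 0 0 0.54; 0 0 0 0.08 0 0 0.62; 0 0 0 0.09 0 0 0.7; 0 0 0 0.1 0 0 0.78; 0 0 0 0.11 0 0 0.86; 0 0 0 0.12 0 0 0.94; 0 0 0 0.13 0 0 1.02; 0 0 0 0.14 0 0 1.1; 0 0 0 0.15 0 0 1.18; 0 0 0 0.15 0 0 1.24; 0 0 0 0.15 0 0 1.24; 0 0 0 0.15 0 0 1.24"

```text
time_s: 9.8
eef_pos: [516.4, -75.3, 89.9]
ee_rot: [0.0, 0.459, 0.889, -0.0]
force: [-0.2, -0.8, 0.8]
grip_width: 0.208
grip_force: 59.3
```

```bash
cat > st.py <<'E'
from h import *
for i in range(3):
    capture("wrist");s=sense();T=rot(s["ee_rot"]);print(np.round(s["eef_pos"],2),"keyx",round(np.arctan2(-T[1,0],-T[0,0]),4),np.round(s["force"],2),np.round(s["wrist_torque"],3),round(s["time_s"],2))
E
python3 st.py
```

```text
[516.4  -75.31  89.89] keyx -0.9528 [-1.33 -0.61  1.03] [-0.111  0.191  0.048] 9.85
[516.39 -75.28  89.87] keyx -0.953 [-1.44 -0.45 -0.56] [-0.103  0.168  0.024] 9.9
[516.42 -75.28  89.87] keyx -0.9534 [-0.16 -1.03  0.85] [-0.101  0.196  0.043] 9.95
```

Call:
step_arm:
  commands: "0 0 0 0 0 0 0.04; 0 0 0 0.01 0 0 0.08; 0 0 0 0.01 0 0 0.12; 0 0 0 0.01 0 0 0.14; 0 0 0 0.01 0 0 0.14"

```text
time_s: 10.37
eef_pos: [516.4, -75.3, 89.7]
ee_rot: [-0.0, 0.52, 0.854, -0.0]
force: [-1.4, -1.1, 0.2]
grip_width: 0.204
grip_force: 59.4
```

```bash
python3 st.py
```

```text
[516.37 -75.3   89.72] keyx -1.0935 [-0.84 -1.49  0.74] [-0.24   0.235  0.019] 10.42
[516.37 -75.3   89.71] keyx -1.0934 [-1.53 -1.1   1.  ] [-0.194  0.278  0.022] 10.47
[516.38 -75.31  89.7 ] keyx -1.0936 [-1.17 -1.94 -0.33] [-0.216  0.304  0.046] 10.52
```

Call:
step_arm:
  commands: "0 0 0 0 0 0 0.02; 0 0 0 0 0 0 0.04; 0 0 0 0 0 0 0.05; 0 0 0 0 0 0 0.05"

```text
time_s: 10.85
eef_pos: [516.4, -75.3, 89.7]
ee_rot: [-0.0, 0.542, 0.84, -0.0]
force: [-2.4, -1.5, 1.1]
grip_width: 0.201
grip_force: 59.3
```

```bash
python3 st.py; python3 cov.py w7 36.3
```

```text
[516.37 -75.29  89.68] keyx -1.1449 [-1.84 -0.89  0.7 ] [-0.36   0.355  0.05 ] 10.9
[516.36 -75.27  89.66] keyx -1.1446 [-1.49 -1.65  0.94] [-0.341  0.33   0.112] 10.95
[516.36 -75.27  89.66] keyx -1.1446 [-1.61 -1.69 -0.09] [-0.334  0.341  0.095] 11.0
[516.36524367 -75.26570162  89.66348364] [-5.93593682e-05  5.41564969e-01  8.40658895e-01 -5.11872013e-05] [-1.48564977 -1.58023437  0.69779638] 0.19926368714506074
cover_slot 0.97 [321.6 223. ] [516.3 -73.5  36.3]
key_tip 0.94 [319.9 226.8] [517.4 -78.7  29.7]
tip expected px [320.58746346 221.87810696]
```

View pics/w7.png

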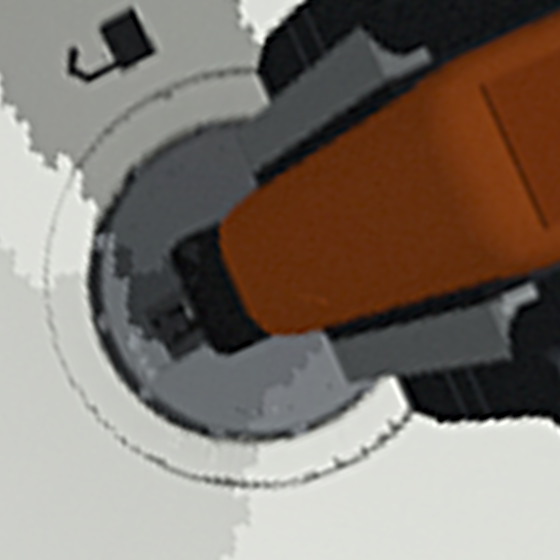

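Call:
step_arm:
  commands: "0 0 0 0 0 0 0.02; 0 0 0 0 0 0 0.03; 0 0 0 0 0 0 0.03"

```text
time_s: 11.4
eef_pos: [516.4, -75.3, 89.7]
ee_rot: [0.0, 0.555, 0.832, -0.0]
force: [-1.6, -2.0, 0.1]
grip_width: 0.202
grip_force: 59.3
```

```bash
python3 st.py
```

```text
[516.36 -75.27  89.65] keyx -1.175 [-0.85 -2.05  0.17] [-0.319  0.369  0.065] 11.45
[516.36 -75.28  89.67] keyx -1.1748 [-2.11 -1.98 -0.35] [-0.407  0.397  0.092] 11.5
[516.39 -75.25  89.66] keyx -1.1747 [-1.41 -1.03  0.27] [-0.384  0.36   0.043] 11.55
```

Call:
step_arm:
  commands: "0 0 0 0 0 0 0.02; 0 0 0 0 0 0 0.04; 0 0 0 0 0 0 0.04"

```text
time_s: 11.8
eef_pos: [516.4, -75.3, 89.7]
ee_rot: [-0.0, 0.571, 0.821, -0.0]
force: [-1.3, -2.5, 0.1]
grip_width: 0.201
grip_force: 59.3
```

```bash
python3 st.py
```

```text
[516.37 -75.26  89.66] keyx -1.2152 [-1.87 -2.4   0.29] [-0.462  0.455  0.106] 11.85
[516.37 -75.25  89.65] keyx -1.2148 [-1.86 -2.07 -0.32] [-0.467  0.48   0.114] 11.9
[516.35 -75.25  89.66] keyx -1.2147 [-1.82 -2.26  0.4 ] [-0.468  0.486  0.091] 11.95
```

Call:
step_arm:
  commands: "0 0 0 0 0 0 -0.04; 0 0 0 0 0 0 -0.08; 0 0 0 0 0 0 -0.08; 0 0 0 -1 0 0 -0.08; 0 0 0 -3 0 0 -0.08; 0 -0.5 0 -6 0 0 -0.08; 0 -2 0 -8 0 0 -0.08; 0 -2.5 0 -8 0 0 -0.08; 0 -2.5 0 -8 0 0 -0.08; 0 -2.5 0 -8 0 0 -0.08; 0 -2.5 0 -8 0 0 -0.08; 0 -2.5 0 -8 0 0 -0.08"

```text
time_s: 12.95
eef_pos: [524.7, -98.1, 168.9]
ee_rot: [-0.001, 0.537, 0.843, -0.0]
force: [0.1, 0.2, -0.3]
grip_width: 0.208
grip_force: 59.3
```

```bash
python3 cov.py w8 36.1
```

```text
[524.74234525 -98.14196021 168.97477954] [-8.12994657e-04  5.37358403e-01  8.43353593e-01 -5.53456362e-05] [-0.10958891 -0.28394679  0.26349781] 0.20537810406063747
cover_slot 0.76 [322.4 171.2] [516.2 -76.6  36.1]
key_tip 0.88 [319.3 227.6] [ 525.5 -102.1  109. ]
tip expected px [320.66380609 222.1130753 ]
```

View pics/w8.png

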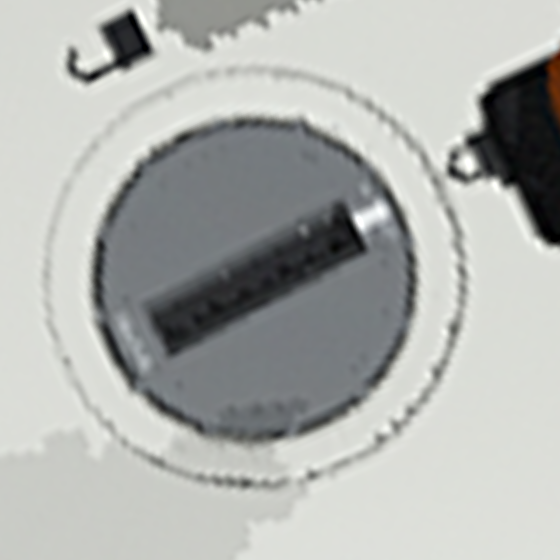

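Run:
```python
from h import *
cm=camera_model("wrist")
for n in("w5","w8"):
    im=cv2.imread(f"pics/{n}.png",0);m=np.zeros_like(im);cv2.circle(m,(255,278),140,255,-1)
    d=((im<70)&(m>0)).astype(np.uint8);c=max(cv2.findContours(d,0,1)[0],key=cv2.contourArea)
    p=np.argwhere(d).astype(float);ys,xs=p[:,0],p[:,1];v=np.linalg.eigh(np.cov(np.c_[-ys,-xs].T))[1][:,1];v*=np.sign(v[0])
    print(n,cv2.minAreaRect(c),"angle",np.arctan2(v[1],v[0]),len(p),xs.mean(),ys.mean())
im=cv2.imread("pics/w8raw.png",0)
n,l,st,ce=cv2.connectedComponentsWithStats((im<60).astype(np.uint8))
for i in range(1,n):
    x,y,w,h,a=st[i]
    if 80<a<900 and .6<w/h<1.6: print(np.round(ce[i],1),a,w,h,np.round(onz(cm,ce[i],38.5),1))
```

```text
w5 ((255.64151000976562, 277.74530029296875), (225.40867614746094, 53.845340728759766), 74.05460357666016) angle 0.28471070462433995 10738 257.3102067424101 276.36300987148445
w8 ((255.8762664794922, 278.33355712890625), (55.531734466552734, 225.404296875), 61.86394119262695) angle -1.0721416684884646 10332 257.63162988772746 281.0661053039102
[376.1 123.7] 232 17 18 [540.9 -19.3  38.5]
[265.5 130.6] 233 18 18 [456.3 -65.2  38.5]
[324.1 293.6] 515 33 41 [ 571.3 -190.    38.5]
```

View pics/w8raw.png

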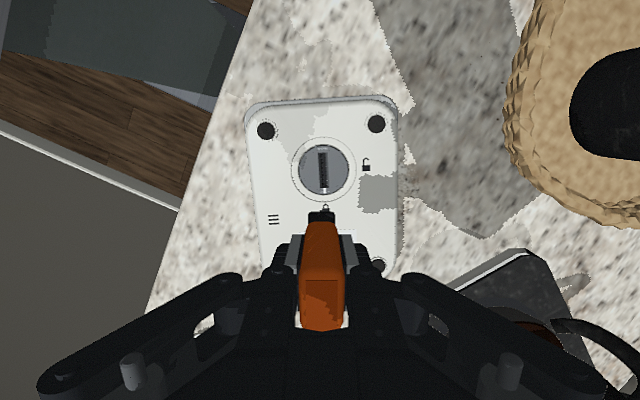

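Call:
step_arm:
  commands: "0 1 0.5 -0.5 0 0 -0.08; 0 3.5 2 -1.1 0 0 -0.18; 0 6.5 3.6 -1.1 0 0 -0.28; 0 9.5 5.3 -1.1 0 0 -0.38; 0 12.5 7 -1.1 0 0 -0.48; 0 15.5 8.7 -1.1 0 0 -0.58; 0 18.5 10.4 -1.1 0 0 -0.68; 0 21.5 12 -1.1 0 0 -0.78; 0 24 13.4 -1.1 0 0 -0.88; 0 25.2 14.1 -1.1 0 0 -0.98; 0 25.2 14.1 -1.1 0 0 -1.045; 0 25.2 14.1 -1.1 0 0 -1.045; 0 25.2 14.1 -1.1 0 0 -1.045; 0 25.2 14.1 -1.1 0 0 -1.045; 0 25.2 14.1 -1.1 0 0 -1.045; 0 25.2 14.1 -1.1 0 0 -1.045"

```text
time_s: 14.43
eef_pos: [546.6, 188.8, 180.7]
ee_rot: [-0.0, 0.046, 0.999, -0.0]
force: [0.6, -0.5, -1.0]
grip_width: 0.205
grip_force: 59.2
```

```bash
cat > blk.py <<'E'
from h import *
cm=camera_model("wrist");im=capture("wrist")
s=sense();T=rot(s["ee_rot"]);p=s["eef_pos"];print(np.round(p,2),"keyx",round(np.arctan2(-T[1,0],-T[0,0]),4),np.round(s["ee_rot"],4),np.round(s["force"],2),round(s["grip_width"],3))
kx=np.arctan2(-T[1,0],-T[0,0])
for l,z in(("block_slot",46),("key_tip",p[2]-59),("block",0)):
    for d in spot_point("wrist",l)[:1]: print(l,round(d["score"],2),np.round(d["xy"],1),np.round(onz(cm,d["xy"],z),1))
b=trace("wrist","block")[0]["mask"].astype(float);k=trace("wrist","key")[0]["mask"].astype(float)
sd=render(cm,[box(44,44,46,135,-34-31)],[546,190,-.09])
# hide what the gripper and key cover: rows below the key's top row, around it
occ=np.zeros((400,640));r=np.argwhere(k>0)[:,0].min();occ[r-1:,:]=1
print("occ row",r)
print("block@slot",fit(cm,b,[box(124,52,0,46,-31)],[546,190,-.09],ign=np.maximum(sd>0,occ)))
print("key in hand",fit(cm,k,[x+[0,0,p[2]-59] for x in KEY],[p[0],p[1],kx]))
E
python3 blk.py
```

```text
[546.58 188.91 180.74] keyx -0.0911 [0.     0.0456 0.999  0.    ] [-0.17 -0.34 -0.7 ] 0.203
block_slot 0.61 [321.8 196.1] [547.6 189.   46. ]
key_tip 0.91 [318.9 228.7] [551.  186.6 121.7]
block 0.88 [322.1 158.6] [518.4 192.    0. ]
occ row 210
block@slot (array([ 5.46195e+02,  1.90227e+02, -9.30000e-02]), np.float64(26.7), 7113)
key in hand (array([ 5.46087e+02,  1.88713e+02, -1.10000e-01]), np.float64(860.7), 4681)
```

Call:
step_arm:
  commands: "0 0.06 0.11 2 0 0 0; 0 0.06 0.11 4.5 0 0 0; 0 0.06 0.11 6 0 0 0; 0 0.06 0.11 6.8 0 0 0; 0 0.06 0.11 7 0 0 0; 0 0.06 0.11 7 0 0 0; 0 0.06 0.11 7.3 0 0 0; 0 0.06 0.11 7.6 0 0 0; 0 0.06 0.11 7.9 0 0 0; 0 0.06 0.11 8.2 0 0 0"

```text
time_s: 15.57
eef_pos: [546.2, 190.5, 98.8]
ee_rot: [0.0, 0.045, 0.999, 0.0]
force: [-0.8, 0.6, -2.1]
grip_width: 0.204
grip_force: 59.2
```

```bash
python3 st.py
```

```text
[545.81 190.39  98.07] keyx -0.0898 [-0.09 -0.53 -1.12] [0.023 0.024 0.018] 15.62
[545.8  190.41  98.27] keyx -0.0898 [-0.82  0.36 -0.1 ] [-0.015 -0.032  0.026] 15.67
[545.94 190.43  98.56] keyx -0.0898 [ 0.26  0.57 -0.03] [ 0.053  0.014 -0.003] 15.72
```

Call:
step_arm:
  commands: "0 0 0 0.4 0 0 0; 0 0 0 0.8 0 0 0; 0 0 0 1.1 0 0 0; 0 0 0 1.3 0 0 0; 0 0 0 1.4 0 0 0; 0 0 0 1.5 0 0 0; 0 0 0 1.52 0 0 0; 0 0 0 1.52 0 0 0"

```text
time_s: 16.38
eef_pos: [546.0, 190.4, 83.5]
ee_rot: [0.0, 0.045, 0.999, -0.0]
force: [-0.3, -0.4, -0.4]
grip_width: 0.201
grip_force: 59.2
```

```bash
python3 st.py
```

```text
[546.09 190.45  83.6 ] keyx -0.0898 [-0.5  -0.11  0.4 ] [0.    0.012 0.017] 16.43
[546.09 190.45  83.62] keyx -0.0898 [-0.35  0.08 -0.26] [0.022 0.015 0.037] 16.48
[546.07 190.45  83.61] keyx -0.0898 [ 0.2  -0.2  -0.68] [ 0.016  0.045 -0.058] 16.53
```

Call:
step_arm:
  commands: "0 0 0 0.03 0 0 0; 0 0 0 0.06 0 0 0; 0 0 0 0.08 0 0 0; 0 0 0 0.08 0 0 0"

```text
time_s: 16.87
eef_pos: [546.1, 190.4, 83.0]
ee_rot: [0.0, 0.045, 0.999, -0.0]
force: [-0.5, -1.2, 3.8]
grip_width: 0.204
grip_force: 59.8
```

```bash
python3 st.py
```

```text
[546.08 190.44  83.01] keyx -0.0898 [-2.23 -0.77  3.61] [-0.089  0.284  0.012] 16.92
[546.08 190.45  82.98] keyx -0.0897 [-2.11 -0.13  4.8 ] [-0.074  0.285  0.002] 16.97
[546.1  190.46  83.02] keyx -0.0898 [-1.96 -0.78  4.4 ] [-0.015  0.335  0.017] 17.02
```

Collar contact at 4 N. Release and rise.

Call:
step_arm:
  commands: "0.35 0 0 0 0 0 0; 0.5 0 0 0 0 0 0; 0.6 0 0 0 0 0 0; 0.6 0 0 0 0 0 0; 0.6 0 0 0 0 0 0; 0.6 0 0 0 0 0 0; 0.6 0 0 -1 0 0 0; 0.6 0 0 -3 0 0 0; 0.6 0 0 -6 0 0 0; 0.6 0 0 -9 0 0 0; 0.6 0 0 -11.7 0 0 0; 0.6 0 0 -11.7 0 0 0; 0.6 0 0 -11.7 0 0 0; 0.6 0 0 -11.7 0 0 0; 0.6 0 0 -11.7 0 0 0"

```text
time_s: 18.27
eef_pos: [545.5, 190.3, 198.7]
ee_rot: [-0.001, 0.045, 0.999, -0.0]
force: [-0.6, 0.0, -0.2]
grip_width: 0.601
grip_force: 0.0
```

```bash
python3 fitblock.py
python3 - <<'E'
from h import *
cm=camera_model("wrist");im=capture("wrist")
n,l,st,ce=cv2.connectedComponentsWithStats((cv2.cvtColor(im,cv2.COLOR_RGB2GRAY)<60).astype(np.uint8))
for i in range(1,n):
    x,y,w,h,a=st[i]
    if 60<a<500 and .6<w/h<1.6 and x<200: print("foot?",np.round(ce[i],1),a,np.round(onz(cm,ce[i],38.5),1))
E
```

```text
key (array([ 5.45839e+02,  1.90261e+02, -8.60000e-02]), np.float64(104.3), 1200)
block@slot (array([ 5.46125e+02,  1.90115e+02, -8.90000e-02]), np.float64(168.4), 6948)
key_grip 0.78 [321.2 206.1] [549.5 189.6  86. ]
block_slot 0.77 [318.5 193.1] [547.5 187.1  46. ]
cover_slot 0.96 [ 69.  183.4] [515.3 -73.4  38. ]
[545.91618682 190.43107174 199.31487253] [-3.63190176e-04  4.48750299e-02  9.98992541e-01 -5.48364238e-05] [ 1.33090716e-01  4.69269174e-01  1.40264705e+00  2.16284067e-05
  1.27041076e+00 -1.34793180e+00]
foot? [ 58.9 124. ] 175 [455.8 -65.   38.5]
foot? [ 68.6 183.2] 188 [515.7 -73.8  38.5]
foot? [123.2 201.5] 154 [540.5 -19.4  38.5]
foot? [ 41.2 264.5] 122 [ 605.5 -139.4   38.5]
```

```bash
python3 -c "
from rig import *
print(finish_job())"
```

```text
the job is handed in; nothing more can be done
None
```

The job is handed in at about 18.5 s: the cover is turned home as far as the pictures show (slot within about 0.01 rad of the shut mark), the key is upright in its block slot, and the scale shows no visible movement.

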